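# Clear the wine case and hold its lid half open

## Task

A small basket of corks stands on the closed lid of the wooden wine case: keeping it upright, hang it by its handle over both prongs of the two-pronged hook stand and let go of it. Then lift the lid of the case by its bar and hold it half open, at 45 degrees, so that a colleague across the table can take the bottles out. Finish while still holding the lid there (it falls shut if released), with the basket still hanging and the other things on the table left where they are.

Things in the scene. Friction and masses are not known exactly. Their poses are not given: they have to be found in the camera images.
- chest: Fixed pale wooden wine case, 220 (x) by 360 (y) mm, 128 mm high with its lid shut, two wine bottles lying inside. Origin at the centre of its underside on the table; x points square across the case, away from the robot at yaw 0; y along its long side. Its lid is hinged along the long side nearest the robot (its -x side), so the far edge rises and swings back towards the robot.
- lid (a joint): Opening angle of the lid in rad: 0 shut (flat), 0.785 half open (45 degrees), 1.57 upright, 1.9 the stop. The lid (220 by 360 by 12 mm, about 0.45 kg) turns freely and falls shut when let go.
- lid_hinge (a point): Point on the lid's hinge line, at the middle of its length, 115.5 mm above the table: at (-110, 0, 115.5) mm in the case's frame. Its x axis points along the lid from the hinge to the free far edge, y along the hinge line (the case's y), z out of the lid's outer face; the axes turn with the lid.
- lid_bar (a point): Centre of the dark steel bar handle on the outer face of the lid, near the free edge: 185 mm from the hinge line along the lid, 50 mm above the hinge line's level (38 mm above the lid's outer face, 32 mm free under the bar). The bar is round, 12 mm thick, straight for 110 mm parallel to the hinge line. Axes as for lid_hinge.
- basket: Loose round wicker basket of corks, 220 g, 122 mm across at the rim, 55 mm high, with a stiff fixed arched handle to 141 mm. Origin at the centre of its underside, z up. At the start it stands on the shut lid, between hinge and bar, at any yaw within about half a radian of the case's.
- basket_bar (a point): Middle of the top of the basket's handle, 135 mm above the basket's underside: a round bar 12 mm thick running along the basket's y, straight for 96 mm; the handle's two legs stand at y = -60 and +60 mm. Axes as for the basket.
- stand: Fixed dark steel hook stand. Origin on the table straight below the seat of the hooks. The post (16 mm thick, 220 mm high, on a round foot 110 mm across) stands at x = +95 mm; from its top two parallel prongs, 8 mm thick, at y = -28 and +28 mm, run towards -x (towards the robot at yaw 0) and end in upturned tips at x = -34 mm, 238 mm above the table.
- hook_seat (a point): Where the middle of the basket's handle bar comes to rest when hung: midway between the prongs, 211 mm above the table. Each prong dips in a V here: its top is 204 mm above the table at the dip and 218 mm at 26 mm to either side along x. The hung bar lies along y; axes as for the stand.
- corkscrew: Bystander: corkscrew with a dark wooden cross grip 110 mm long, lying on the robot's side of the case. Origin under its grip.
- tasting_cup: Bystander: shallow steel tasting cup, 84 mm across, 24 mm high, standing on the robot's side of the hook stand. Origin at its underside.
- glass: Bystander: stemmed wine glass, 74 mm across, 160 mm high, beyond the hook stand. Origin at its underside.
- candle_holder: Bystander: brass holder with a red candle, 116 mm across, 128 mm high, near the far edge. Origin at its underside.
- bowl: Bystander: white bowl, 100 mm across, 50 mm high, left of the robot's near side. Origin at its underside.
- jar: Bystander: amber jar, 70 mm across, 100 mm high, at the right of the table. Origin at its underside.
- bottle: Bystander: standing wine bottle, 75 mm across, 300 mm high, at the left of the table. Origin at its underside.
Mind the look-alikes: they are no part of the job. Of the things that look like the basket, the larger one is meant. What is shaped like the stand but blue is not meant.

How it is judged:
By the outcome, as a careful person would: the job done as asked, in the order asked, and still so for the second after the job is handed in, while the arm keeps its last pose, push and grip.
It also fails if it takes over 67 s, if anything falls off the work surface, if the arm or the gripper's body presses on something with over 40 N, if the wrist force passes 120 N, or if a joint passes its speed limit or range.

## Robot

A 6-joint arm with a two-finger parallel gripper is mounted at the origin on the work surface. World frame = base frame: x ahead of the robot, y to its left, z up, the work surface at z = 0. Lengths are in m, angles in rad, forces in N, time in s.
With the tool pointing down it reaches from about 0.3 to 0.85 m from the base axis. Payload 5.4 kg.
Tool frame: the origin (TCP) lies at the very end of the fingers, on their centre line; the grasp point (between the pads) lies behind it (arm.grasp_offset is the z of the grasp point in the tool frame, in m); z points along the fingers, y is the line along which they close (so a half turn about z gives the same grasp; the last joint's range is limited). The gripper opens to 85 mm and grips with 20 to 120 N. Pads are 22 mm wide; open, the fingers measure 114 mm over their backs; the gripper's body (76 mm by 85 mm) begins 54 mm behind the grasp point. The pads swing forward as they close: fully open they stand 13 mm farther back than shut.
Start: joints at [-1.439, 0.158, 1.597, -0, 1.386, -0.21], TCP at [0.193, -0.542, 0.231] pointing down, gripper open.
Joint ranges: [-2.91, 2.91], [-0.94, 2.29], [0.18, 2.7], [-1.29, 4.43], [0.17, 2.64], [-3, 3]. Speed limits (rad/s): [2.57, 2.57, 3.14, 3.14, 3.14, 3.14].

## Interface

Orientations are given as a unit quaternion [x, y, z, w].
In Python, from plant import status, imaging, workorder, arm gives the robot as it stands.
- The arm moves only by the tool move_arm, never from a script. Its argument "deltas" is a list of rows, each a list of 7 numbers: the shift along the tool's x, y, z scaled (see below), then the turn, a rotation vector about the tool's x, y, z scaled (see below), then the closure, from -1 (fully open) to 1 (shut). A call has 1 to 5 rows; each row is the pose to reach, as a shift and turn from the pose commanded when the call began, along the tool's axes at that moment; what a row does not reach only later rows make up. The controller multiplies each number of a shift by 0.1 m and each number of a turn by 45 degrees. A row lasts 1/12 s, in which the tool goes at most 41.7 mm and 7.16 degrees, less where a joint would pass 70% of its speed; a pose out of reach is approached as far as the arm can. A call with a number of a shift or a turn outside -1 to 1 is refused whole. A call with a gripper value outside its range is refused whole. The fingers move at their own pace and stop on an object; "grip_force" is the grip in N (left out, the last holds). Time passes only in rows, so rows that repeat a pose let the fingers close. It gives the time, the measured TCP pose, the force, the opening and the grip force at its end, in the units of the state.
- status.get_obs(): the state, without advancing time (a new reading comes with each control period).
- imaging.grab_frame(name): name is "scene" or "top" or "wrist"; returns the picture (384x512x3 uint8, blue, green, red); there is no depth.
- imaging.camera_info(name): a dict with "K" (3x3 intrinsics, pixels), "origin" and "attitude" of the camera in the world. Camera axes: x right, y up, looking along -z (the intrinsics and any distortion apply to the point x, -y, -z); pixel columns grow to the right and rows downward; lengths in m; the calibration is good to about 2 mm. A picture is of the moment at which its call begins: read the wrist's pose just before it. camera_info takes no time and is no camera call; for the wrist camera it gives the pose at the moment of the call.
- workorder.hand_in(): hands the job in; it is judged then, once.
The state is a dict: "time": time; "qpos": joint angles; "qd": joint speeds; "joint_efforts": joint torques, N m; "tool_pos": TCP position; "orientation": TCP orientation; "ft_force": force on the tool from outside, world axes, zero at the start; "ft_torque": the same for the moment, N m; "finger_gap": finger opening in m; "grasp_force": force on a finger pad.
Only numpy, scipy, OpenCV 4.12 (cv2) and the standard library are available. Lean on these libraries where they do the work, as an engineer would, in place of code of your own. Each camera call takes 0.05 s, during which the arm holds its last target. There are 200 camera calls.

## Working session

There is one attempt and no reset: what is moved stays moved. The work goes in short steps, Python scripts to look and compute and a tool call to move; the robot and the scene stay as the last step left them, time stands still between calls to the robot, and variables do not carry over. Pictures are saved under pics/ and viewed, at most 10 in all, crops included, and the job is handed in when it is done.

Besides the shell and the picture viewer there is one more tool, called after "Call:" by a JSON object that holds its "op" and its "data", one argument or row to a line. move_arm: Moves the arm, as the interface text tells. Its arguments: {"type":"object","properties":{"deltas":{"type":"array"},"grip_force":{"type":"number"}},"required":["deltas"]}

```bash
ls; mkdir -p pics; python3 - <<'E'
from plant import status, imaging, arm
import cv2,numpy as np
print(status.get_obs()); print(arm.grasp_offset, [a for a in dir(arm) if a[0]!='_'])
for n in("scene","top"):
    im=imaging.grab_frame(n); cv2.imwrite(f"pics/{n}0.png",im); i=imaging.camera_info(n); print(n,i)
a=np.hstack([cv2.imread("pics/scene0.png")]); 
E
```

```text
pics
{'time': 0.0, 'qpos': array([-1.43906672e+00,  1.59070929e-01,  1.59823037e+00, -3.89187543e-05,
        1.38621104e+00, -2.10099404e-01]), 'qd': array([ 0.0008217 ,  0.00063641, -0.00100957, -0.00079008, -0.0011543 ,
       -0.00075244]), 'joint_efforts': array([-2.64716764e-03, -3.96001589e+01, -3.31433094e+01, -5.42353228e-04,
        8.47442891e-03,  1.44591854e-05]), 'tool_pos': array([ 0.19263406, -0.54112951,  0.23030555]), 'orientation': array([ 9.85428572e-01,  1.70087060e-01,  1.84910177e-05, -9.59855025e-04]), 'ft_force': array([-0.21628049, -0.76817845, -0.3573068 ]), 'ft_torque': array([ 0.03253542, -0.05667192, -0.01224585]), 'grasp_force': 0.0, 'finger_gap': 0.0853771547601636}
-0.0187 ['Unreachable', 'grasp_offset']
scene {'K': array([[479.09749247,   0.        , 257.44603501],
       [  0.        , 479.09749247, 191.23433837],
       [  0.        ,   0.        ,   1.        ]]), 'origin': array([1.56647732, 0.90233189, 1.28350634]), 'attitude': array([0.17500048, 0.38637447, 0.81424994, 0.39634157])}
top {'K': array([[367.67366341,   0.        , 263.3523598 ],
       [  0.        , 367.67366341, 194.07732328],
       [  0.        ,   0.        ,   1.        ]]), 'origin': array([0.25537104, 0.03129615, 1.35537579]), 'attitude': array([ 0.07585467, -0.08050311, -0.7020865 ,  0.70344855])}
```

View pics/scene0.png

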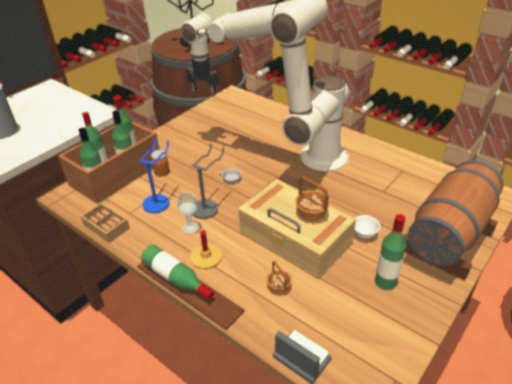

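View pics/top0.png

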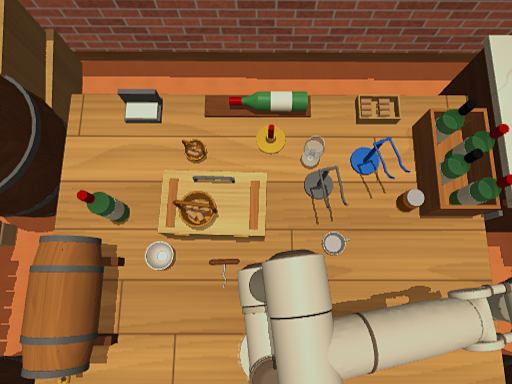

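The scene view shows the case at about (295,225), the wanted basket on it at (312,203), the lid bar at (283,217), the grey stand at (205,185) and the blue one at (155,180). In the top view the case is at (213,204), the basket at (195,208), the bar at (213,180) and the grey stand's foot at (318,184). I'll zoom in on both for point picking.

```bash
python3 - <<'E'
import cv2
def crop(src,x0,y0,w,h,s,out):
    im=cv2.imread(src)[y0:y0+h,x0:x0+w]; im=cv2.resize(im,None,fx=s,fy=s,interpolation=cv2.INTER_CUBIC)
    for k in range(0,w,20): cv2.putText(im,str(x0+k),(k*s,8),0,.3,(0,0,0)); cv2.line(im,(k*s,8),(k*s,14),(0,0,0))
    for k in range(0,h,20): cv2.putText(im,str(y0+k),(0,k*s+4),0,.3,(0,0,0)); cv2.line(im,(20,k*s),(26,k*s),(0,0,0))
    cv2.imwrite(out,im)
crop("pics/top0.png",152,155,200,95,4,"pics/topc.png")
crop("pics/scene0.png",185,135,175,140,4,"pics/scenec.png")
E
```

```text
(no output)
```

View pics/topc.png

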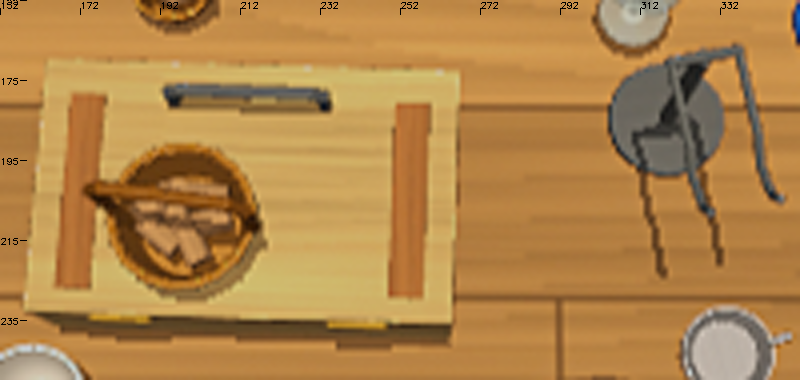

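View pics/scenec.png

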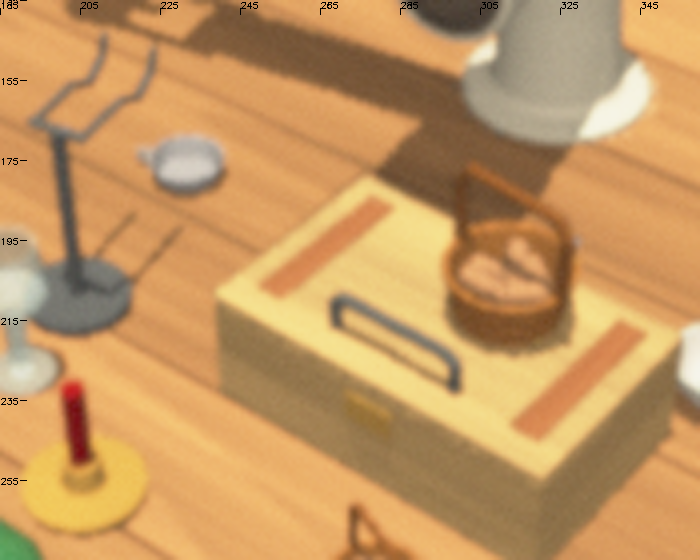

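The zoomed top view gives the lid corners at crop (46,58), (461,70), (452,327), (25,312). The lid bar runs (170,89)–(326,97), the basket handle (95,188)–(250,212), the prong tips are at (711,214) and (782,199), and the foot is at (666,120). The zoomed scene view gives the same features from the side: bar (337,300)–(458,365), handle (470,165)–(568,218), prong tips (103,40) and (153,50).

```bash
cat > h.py <<'E'
import numpy as np, cv2
from scipy.spatial.transform import Rotation as R
from plant import status, imaging
np.set_printoptions(precision=4,suppress=True)
def ray(info,p):
    d=np.linalg.inv(info["K"])@[p[0],p[1],1]; d=np.array([d[0],-d[1],-d[2]])
    d=R.from_quat(info["attitude"]).apply(d); return np.array(info["origin"]),d/np.linalg.norm(d)
def plane(info,p,z):
    o,d=ray(info,p); return o+d*(z-o[2])/d[2]
def tri(obs):
    A=np.zeros((3,3));b=np.zeros(3);rs=[ray(i,p) for i,p in obs]
    for o,d in rs: P=np.eye(3)-np.outer(d,d);A+=P;b+=P@o
    x=np.linalg.solve(A,b); return x,max(np.linalg.norm((np.eye(3)-np.outer(d,d))@(x-o)) for o,d in rs)
def proj(info,X):
    c=R.from_quat(info["attitude"]).inv().apply(np.asarray(X)-info["origin"]); c=c*[1,-1,-1]
    p=info["K"]@c; return p[:2]/p[2]
E
cat > m1.py <<'E'
from h import *
T=imaging.camera_info("top");S=imaging.camera_info("scene")
t=lambda u,v:(152+u/4-.375,155+v/4-.375); s=lambda u,v:(185+u/4-.375,135+v/4-.375)
for n,a,b in [("lidUL",(46,58),(545,477)),("lidUR",(461,70),(217,292)),("lidLR",(452,327),(370,178)),("lidLL",(25,312),(680,333)),
 ("barL",(170,89),(458,365)),("barR",(326,97),(337,300)),("hanL",(95,188),(568,218)),("hanR",(250,212),(470,165)),
 ("tipL",(711,214),(153,50)),("tipR",(782,199),(103,40)),("crossL",(670,62),(85,135)),("crossR",(740,48),(35,123))]:
    print(n,*tri([(T,t(*a)),(S,s(*b))]))
for n,a,z in [("UL",(46,58),.1275),("UR",(461,70),.1275),("LR",(452,327),.1275),("LL",(25,312),.1275),("foot",(666,120),.01)]: print(n,plane(T,t(*a),z))
print("footS",plane(S,s(80,297),.01))
E
python3 m1.py
```

```text
lidUL [0.6199 0.3748 0.1227] 0.0026130857132886393
lidUR [0.6094 0.014  0.1227] 0.003471936185171903
lidLR [0.3867 0.0214 0.1175] 0.0030951394288885933
lidLL [0.3999 0.377  0.1211] 8.994470747079907e-05
barL [0.583  0.2606 0.1542] 0.0035647850056389286
barR [0.5774 0.1282 0.1519] 0.0027975751020815733
hanL [0.4761 0.2936 0.2611] 0.0031186120081090627
hanR [0.4579 0.1791 0.2523] 0.005987210127171543
tipL [ 0.4644 -0.1812  0.228 ] 0.000993750854243473
tipR [ 0.4768 -0.2375  0.2237] 0.001865233944927123
crossL [ 0.5913 -0.1548  0.2137] 0.0018736417737900404
crossR [ 0.6032 -0.2111  0.2101] 0.003755124780373272
UL [0.6198 0.3712 0.1275]
UR [0.6101 0.0112 0.1275]
LR [0.3873 0.0189 0.1275]
LL [0.3991 0.3753 0.1275]
foot [ 0.5956 -0.1842  0.01  ]
footS [ 0.6036 -0.1727  0.01  ]
```

Lid plane, bar and handle agree with the stated sizes to within a few mm to 1 cm. I estimate the case centre at (0.504, 0.194), yaw about -0.03, and the seat at (0.504, -0.202), yaw about 0.21. Next I'll look closer with the wrist camera, going over the stand first. A small planner will convert target poses into move units.

```bash
cat > plan.py <<'E'
from h import *
# target orientation: tool x at world heading yaw, z down, then tilted by `tilt` about tool x (rad)
def ori(yaw,tilt=0): return R.from_euler('z',yaw)*R.from_euler('x',np.pi)*R.from_euler('x',tilt)
def chain(targets,p=None,q=None,rows=5):
    """targets: list of (pos, yaw, tilt); one call each; prints deltas in call units"""
    if p is None: o=status.get_obs(); p,q=o["tool_pos"],R.from_quat(o["orientation"])
    for P,y,t in targets:
        Q=ori(y,t); d=q.inv().apply(np.array(P)-p); w=(q.inv()*Q).as_rotvec()
        print("delta",np.round(d/.1,3),np.round(w/(np.pi/4),3)," mm %.0f deg %.0f -> rows %.1f"%(1e3*np.linalg.norm(d),np.degrees(np.linalg.norm(w)),max(np.linalg.norm(d)/.0417,np.degrees(np.linalg.norm(w))/7.16)))
        p,q=np.array(P),Q
E
python3 - <<'E'
from plan import *
o=status.get_obs(); 
chain([((.23,-.45,.33),.7,0),((.30,-.35,.43),1.2,0),((.40,-.26,.46),1.78,0)])
i=imaging.camera_info("wrist"); print(i); q=R.from_quat(o["orientation"])
print(q.inv().apply(i["origin"]-o["tool_pos"]),(q.inv()*R.from_quat(i["attitude"])).as_matrix())
E
```

```text
delta [ 0.658 -0.736 -0.994] [-0.002 -0.001 -0.456]  mm 140 deg 21 -> rows 3.4
delta [ 1.18  -0.314 -1.   ] [ 0.     0.    -0.637]  mm 158 deg 29 -> rows 4.0
delta [ 1.201  0.606 -0.3  ] [ 0.     0.    -0.738]  mm 138 deg 33 -> rows 4.6
{'K': array([[331.5699,   0.    , 253.6996],
       [  0.    , 331.5699, 193.911 ],
       [  0.    ,   0.    ,   1.    ]]), 'origin': array([ 0.2618, -0.5155,  0.3721]), 'attitude': array([-0.1184,  0.0843, -0.5702,  0.8085])}
[ 0.0739 -0.0012 -0.1417] [[ 0.0004  0.9576  0.288 ]
 [ 1.     -0.0003 -0.0003]
 [-0.0002  0.288  -0.9576]]
```

Call:
{"op": "move_arm", "data": {
  "deltas": [
    [0.7,-0.7,-1,0,0,-0.45,-1],
    [0.7,-0.7,-1,0,0,-0.45,-1],
    [0.7,-0.7,-1,0,0,-0.45,-1],
    [0.7,-0.7,-1,0,0,-0.45,-1]
  ]
}}

```text
time: 0.43
tool_pos: [0.2369, -0.4511, 0.3358]
orientation: [0.939, 0.343, 0.0, 0.003]
ft_force: [0.4, -0.9, 0.6]
finger_gap: 0.0854
grasp_force: 0.0
```

Call:
{"op": "move_arm", "data": {
  "deltas": [
    [1,-0.3,-1,0,0,-0.65,-1],
    [1,-0.3,-1,0,0,-0.65,-1],
    [1,-0.3,-1,0,0,-0.65,-1],
    [1,-0.3,-1,0,0,-0.65,-1],
    [1,-0.3,-1,0,0,-0.65,-1]
  ]
}}

```text
time: 0.85
tool_pos: [0.2945, -0.3644, 0.4353]
orientation: [0.822, 0.569, -0.0, 0.004]
ft_force: [0.5, -0.8, -0.4]
finger_gap: 0.0854
grasp_force: 0.0
```

Call:
{"op": "move_arm", "data": {
  "deltas": [
    [1,0.6,-0.3,0,0,-0.75,-1],
    [1,0.6,-0.3,0,0,-0.75,-1],
    [1,0.6,-0.3,0,0,-0.75,-1],
    [1,0.6,-0.3,0,0,-0.75,-1],
    [1,0.6,-0.3,0,0,-0.75,-1]
  ]
}}

```text
time: 1.27
tool_pos: [0.3855, -0.2929, 0.4597]
orientation: [0.622, 0.783, 0.0, -0.001]
ft_force: [-0.3, -0.3, -0.9]
finger_gap: 0.0854
grasp_force: 0.0
```

```bash
python3 - <<'E'
from plan import *
print(status.get_obs()["tool_pos"],status.get_obs()["qpos"])
I=imaging.camera_info("wrist"); im=imaging.grab_frame("wrist"); cv2.imwrite("pics/w1.png",im); np.save("w1.npy",I,allow_pickle=True)
for X in [(.504,-.202,.211),(.4706,-.2094,.234)]: print(proj(I,X))
chain([((.42,-.08,.46),1.6,0),((.44,.08,.46),1.45,0),((.45,.22,.46),1.41,0)])
E
```

```text
[ 0.3855 -0.2929  0.4597] [-0.8997 -0.1164  1.4337 -0.0004  1.8261 -1.1286]
[372.8802 106.2408]
[348.3956 106.6097]
delta [ 1.998  0.829 -0.004] [-0.002 -0.003  0.256]  mm 216 deg 12 -> rows 5.2
delta [1.593 0.247 0.   ] [-0.    -0.     0.191]  mm 161 deg 9 -> rows 3.9
delta [ 1.402 -0.069 -0.   ] [ 0.    -0.     0.051]  mm 140 deg 2 -> rows 3.4
```

View pics/w1.png

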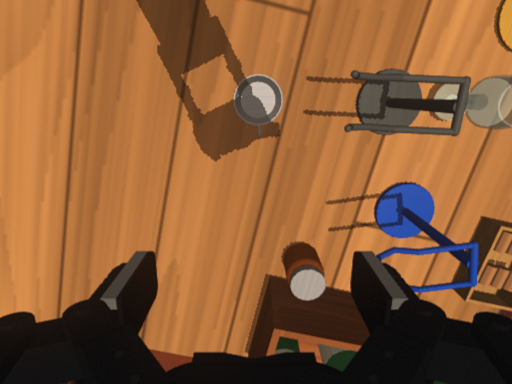

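The wrist view shows the grey stand: prong tips at about (356,75) and (348,129), cross-piece ends at (467,79) and (460,132). The blue stand sits below it. I'll triangulate these with the two fixed views and move on over the basket.

Call:
{"op": "move_arm", "data": {
  "deltas": [
    [1,0.4,0,0,0,0.15,-1],
    [1,0.4,0,0,0,0.15,-1],
    [1,0.4,0,0,0,0.15,-1],
    [1,0.4,0,0,0,0.15,-1]
  ]
}}

```text
time: 1.65
tool_pos: [0.4015, -0.1842, 0.4605]
orientation: [0.669, 0.743, 0.001, -0.001]
ft_force: [-0.4, -0.8, 0.4]
finger_gap: 0.0857
grasp_force: 0.0
```

Call:
{"op": "move_arm", "data": {
  "deltas": [
    [1,0.2,0,0,0,0.15,-1],
    [1,0.2,0,0,0,0.15,-1],
    [1,0.2,0,0,0,0.15,-1]
  ]
}}

```text
time: 1.9
tool_pos: [0.4104, -0.0839, 0.46]
orientation: [0.713, 0.701, -0.0, -0.001]
ft_force: [0.7, -0.4, 1.6]
finger_gap: 0.0854
grasp_force: 0.0
```

Call:
{"op": "move_arm", "data": {
  "deltas": [
    [1,0.1,0,0,0,0.1,-1],
    [1,0.1,0,0,0,0.1,-1],
    [1,0.1,0,0,0,0.1,-1],
    [1,0.1,0,0,0,0.1,-1],
    [1,0.1,0,0,0,0.1,-1]
  ]
}}

```text
time: 2.32
tool_pos: [0.4219, 0.014, 0.4599]
orientation: [0.739, 0.674, -0.001, -0.001]
ft_force: [0.2, -0.3, -0.0]
finger_gap: 0.0856
grasp_force: 0.0
```

```bash
python3 - <<'E'
from plan import *
T=imaging.camera_info("top");S=imaging.camera_info("scene");W=np.load("w1.npy",allow_pickle=True).item()
t=lambda u,v:(152+u/4-.375,155+v/4-.375); s=lambda u,v:(185+u/4-.375,135+v/4-.375)
for n,a,b,w in [("tipL",(711,214),(153,50),(356,75)),("tipR",(782,199),(103,40),(348,129)),("crossL",(670,62),(85,135),(467,79)),("crossR",(740,48),(35,123),(460,132))]:
    print(n,tri([(T,t(*a)),(S,s(*b)),(W,w)]),tri([(S,s(*b)),(W,w)]),tri([(T,t(*a)),(W,w)]),plane(W,w,.236 if n[0]=="t" else .216))
print(status.get_obs()["tool_pos"],status.get_obs()["orientation"])
I=imaging.camera_info("wrist"); im=imaging.grab_frame("wrist"); cv2.imwrite("pics/w2.png",im); np.save("w2.npy",I,allow_pickle=True)
print(proj(I,(.467,.236,.262)))
E
```

```text
tipL (array([ 0.4667, -0.1787,  0.2314]), np.float64(0.003598889319942015)) (array([ 0.4687, -0.1764,  0.2321]), np.float64(0.0005416851645541513)) (array([ 0.4626, -0.1785,  0.2495]), np.float64(0.0016834095561017543)) [ 0.468  -0.1773  0.236 ]
tipR (array([ 0.4783, -0.2348,  0.2264]), np.float64(0.0037742821632880345)) (array([ 0.4795, -0.2323,  0.2268]), np.float64(9.458320838622291e-05)) (array([ 0.4715, -0.2315,  0.255 ]), np.float64(0.00025665250606355647)) [ 0.4769 -0.2321  0.236 ]
crossL (array([ 0.5922, -0.1529,  0.2161]), np.float64(0.003054076876152694)) (array([ 0.5931, -0.1509,  0.2161]), np.float64(0.0004610825555313163)) (array([ 0.5878, -0.1536,  0.2271]), np.float64(0.0008239314370072104)) [ 0.5935 -0.1512  0.216 ]
crossR (array([ 0.6056, -0.2082,  0.2149]), np.float64(0.005321972525351151)) (array([ 0.6076, -0.2046,  0.2153]), np.float64(0.002718081860051249)) (array([ 0.5969, -0.208 ,  0.2367]), np.float64(0.0007734132011497795)) [ 0.6092 -0.2067  0.216 ]
[0.4219 0.014  0.4599] [ 0.739   0.6737 -0.0009 -0.0006]
[282.8509 -91.2264]
```

View pics/w2.png

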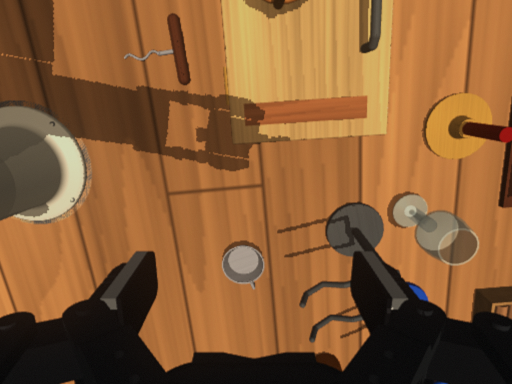

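This view still shows only the right part of the case: right lid corners at (234,143) and (387,133), bar end at (374,45), stand tips at (304,302) and (314,338). I'll move 0.15 m further left for the basket.

Call:
{"op": "move_arm", "data": {
  "deltas": [
    [1,0,0,0,0,0,-1],
    [1,0,0,0,0,0,-1],
    [1,0,0,0,0,0,-1]
  ]
}}

```text
time: 2.62
tool_pos: [0.4312, 0.1152, 0.4605]
orientation: [0.739, 0.673, 0.0, -0.001]
ft_force: [1.4, -1.1, 0.0]
finger_gap: 0.0855
grasp_force: 0.0
```

Call:
{"op": "move_arm", "data": {
  "deltas": [
    [0.6,0,0,0,0,0,-1],
    [0.6,0,0,0,0,0,-1],
    [0.6,0,0,0,0,0,-1],
    [0.6,0,0,0,0,0,-1]
  ]
}}

```text
time: 2.95
tool_pos: [0.4368, 0.1728, 0.4604]
orientation: [0.739, 0.674, -0.001, -0.0]
ft_force: [0.4, -0.4, 0.2]
finger_gap: 0.0853
grasp_force: 0.0
```

```bash
python3 - <<'E'
from plan import *
W=np.load("w1.npy",allow_pickle=True).item();W2=np.load("w2.npy",allow_pickle=True).item()
for a,b in [((356,75),(304,302)),((348,129),(314,338))]: print(tri([(W,a),(W2,b)]))
print(status.get_obs()["tool_pos"],status.get_obs()["orientation"])
I=imaging.camera_info("wrist"); im=imaging.grab_frame("wrist"); cv2.imwrite("pics/w3.png",im); np.save("w3.npy",I,allow_pickle=True)
print(proj(I,(.467,.236,.262)))
E
```

```text
(array([ 0.4699, -0.1764,  0.2284]), np.float64(0.00010443058055750829))
(array([ 0.4795, -0.2324,  0.2299]), np.float64(0.0008435493079167362))
[0.4368 0.1728 0.4604] [ 0.739   0.6738 -0.0009 -0.0001]
[278.4168 103.2517]
```

View pics/w3.png

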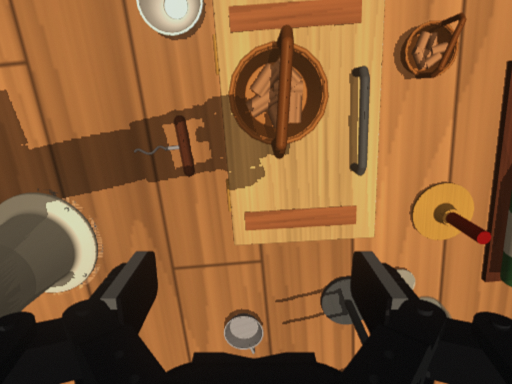

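The handle runs from about (286,30) to (281,153), the basket rim centre is about (280,92), and the lid bar goes from (362,70) to (361,171). The right lid edge runs (236,242)–(375,236).

```bash
python3 - <<'E'
from plan import *
T=imaging.camera_info("top");S=imaging.camera_info("scene")
W2=np.load("w2.npy",allow_pickle=True).item();W=np.load("w3.npy",allow_pickle=True).item()
t=lambda u,v:(152+u/4-.375,155+v/4-.375); s=lambda u,v:(185+u/4-.375,135+v/4-.375)
for n,l in [("hanL",[(T,t(95,188)),(S,s(568,218)),(W,(286,30))]),("hanR",[(T,t(250,212)),(S,s(470,165)),(W,(281,153))]),
 ("barL",[(T,t(170,89)),(S,s(458,365)),(W,(362,70))]),("barR",[(T,t(326,97)),(S,s(337,300)),(W,(361,171))])]:
    print(n,tri(l),tri(l[1:]))
print("barR w2w3",tri([(W2,(374,47)),(W,(361,171))]), "lid corners",tri([(W2,(234,143)),(W,(236,242))])[0],tri([(W2,(387,133)),(W,(375,236))])[0])
for p,z in [((286,30),.2625),((281,153),.2625),((284,92),.2625),((280,92),.1825),((362,70),.1655),((361,171),.1655)]: print(p,plane(W,p,z))
E
```

```text
hanL (array([0.4775, 0.2963, 0.2629]), np.float64(0.005677755725053702)) (array([0.4787, 0.2997, 0.266 ]), np.float64(0.0009258003583640487))
hanR (array([0.4618, 0.1817, 0.2538]), np.float64(0.007707852087634493)) (array([0.4652, 0.1884, 0.2617]), np.float64(0.0022873641661039783))
barL (array([0.583 , 0.2615, 0.1543]), np.float64(0.004386399614324048)) (array([0.5822, 0.2637, 0.1553]), np.float64(0.0005285309402434298))
barR (array([0.5794, 0.1297, 0.1534]), np.float64(0.004031968201423972)) (array([0.5805, 0.1333, 0.157 ]), np.float64(0.0008036546730310821))
barR w2w3 (array([0.5834, 0.1306, 0.1499]), np.float64(0.0003733514760443978)) lid corners [0.3936 0.0222 0.1135] [0.6124 0.0179 0.1251]
(286, 30) [0.4786 0.301  0.2625]
(281, 153) [0.4661 0.1864 0.2625]
(284, 92) [0.4732 0.2461 0.2625]
(280, 92) [0.4753 0.2463 0.1825]
(362, 70) [0.5793 0.2628 0.1655]
(361, 171) [0.5782 0.1347 0.1655]
```

```bash
python3 - <<'E'
from plan import *
chain([((.473,.245,.36),1.462,0),((.473,.245,.32),1.462,0),((.473,.245,.244),1.462,0)])
E
```

```text
delta [0.759 0.294 1.006] [-0.001  0.001  0.02 ]  mm 129 deg 1 -> rows 3.1
delta [ 0.  -0.   0.4] [0. 0. 0.]  mm 40 deg 0 -> rows 1.0
delta [ 0.   -0.    0.76] [0. 0. 0.]  mm 76 deg 0 -> rows 1.8
```

Call:
{"op": "move_arm", "data": {
  "deltas": [
    [0.25,0.1,0.3,0,0,0.02,-1],
    [0.5,0.2,0.6,0,0,0.02,-1],
    [0.76,0.29,1,0,0,0.02,-1],
    [0.76,0.29,1,0,0,0.02,-1],
    [0.76,0.29,1,0,0,0.02,-1]
  ]
}}

```text
time: 3.42
tool_pos: [0.4714, 0.2455, 0.3577]
orientation: [0.744, 0.668, -0.003, -0.001]
ft_force: [-0.2, 0.4, 0.3]
finger_gap: 0.0854
grasp_force: 0.0
```

```bash
python3 - <<'E'
from plan import *
o=status.get_obs(); print(o["tool_pos"])
W=imaging.camera_info("wrist"); im=imaging.grab_frame("wrist"); cv2.imwrite("pics/w4.png",im); np.save("w4.npy",W,allow_pickle=True)
q=R.from_quat(o["orientation"])
print(proj(W,o["tool_pos"]+q.apply([0,0,.1])),proj(W,(.473,.245,.2625)))
chain([((.473,.245,.244),1.462,0)])
E
```

```text
[0.4714 0.2455 0.3577]
[253.7219 196.3183] [256.7818 198.3143]
delta [-0.     0.012  1.166] [-0.002  0.002  0.001]  mm 117 deg 0 -> rows 2.8
```

View pics/w4.png

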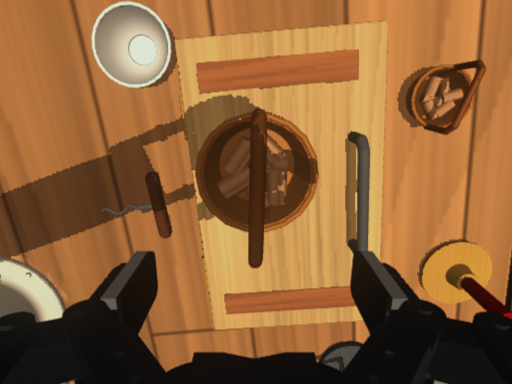

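The handle runs (260,112)–(256,265), close to the predicted centre at (257,198), and the lid bar runs (360,137)–(357,247).

```bash
python3 - <<'E'
from plan import *
W=np.load("w4.npy",allow_pickle=True).item();W3=np.load("w3.npy",allow_pickle=True).item()
a,b=plane(W,(260,112),.2585),plane(W,(256,265),.2585); print(a,b,(a+b)/2,(a-b)[:2], tri([(W,(260,112)),(W3,(286,30))]),tri([(W,(256,265)),(W3,(281,153))]))
print(tri([(W,(360,137)),(W3,(362,70))]),tri([(W,(360,247)),(W3,(361,171))]))
print([plane(W,p,.1655) for p in((362,137),(362,247))])
E
```

```text
[0.4818 0.3071 0.2585] [0.4663 0.1873 0.2585] [0.4741 0.2472 0.2585] [0.0155 0.1198] (array([0.4819, 0.3057, 0.2324]), np.float64(0.0001529284228409533)) (array([0.4664, 0.1851, 0.2547]), np.float64(0.00029647814899419825))
(array([0.586 , 0.2636, 0.1433]), np.float64(0.00015629081240811768)) (array([0.5905, 0.1238, 0.1233]), np.float64(0.0006810875474836972))
[array([0.5812, 0.267 , 0.1655]), array([0.5797, 0.1458, 0.1655])]
```

Call:
{"op": "move_arm", "data": {
  "deltas": [
    [0.01,0.02,0.4,0,0,0.01,-1],
    [0.01,0.02,0.7,0,0,0.01,-1],
    [0.01,0.02,0.9,0,0,0.01,-1],
    [0.01,0.02,1,0,0,0.01,-1]
  ]
}}

```text
time: 3.8
tool_pos: [0.474, 0.2459, 0.2608]
orientation: [0.747, 0.665, -0.0, 0.0]
ft_force: [-0.0, -0.8, 0.3]
finger_gap: 0.0857
grasp_force: 0.0
```

Call:
{"op": "move_arm", "data": {
  "deltas": [
    [0,0,0.14,0,0,0,-1],
    [0,0,0.14,0,0,0,1],
    [0,0,0.14,0,0,0,1],
    [0,0,0.14,0,0,0,1],
    [0,0,0.14,0,0,0,1]
  ],
  "grip_force": 50
}}

```text
time: 4.22
tool_pos: [0.4752, 0.2477, 0.2496]
orientation: [0.746, 0.666, 0.002, 0.001]
ft_force: [0.2, -0.3, 0.2]
finger_gap: 0.0383
grasp_force: 0.0
```

Call:
{"op": "move_arm", "data": {
  "deltas": [
    [0,0,0,0,0,0,1],
    [0,0,0,0,0,0,1],
    [0,0,0,0,0,0,1],
    [0,0,0,0,0,0,1],
    [0,0,0,0,0,0,1]
  ]
}}

```text
time: 4.63
tool_pos: [0.4742, 0.2479, 0.2482]
orientation: [0.746, 0.666, 0.0, 0.0]
ft_force: [-1.8, 0.3, 6.1]
finger_gap: 0.0106
grasp_force: 48.8
```

```bash
python3 - <<'E'
from plan import *
o=status.get_obs(); x,y,z=o["tool_pos"]; q=R.from_quat(o["orientation"])
chain([((x,y,z+.05),1.455,0),((.45,.155,.298),1.5,0),((.425,.06,.298),1.56,0),((.405,-.035,.298),1.63,0),((.39,-.13,.298),1.7,0),((.38,-.223,.265),1.766,0)])
E
```

```text
delta [ 0.   0.  -0.5] [ 0.001 -0.     0.003]  mm 50 deg 0 -> rows 1.2
delta [-0.951 -0.133  0.002] [-0.     0.    -0.057]  mm 96 deg 3 -> rows 2.3
delta [-0.965 -0.182 -0.   ] [ 0.     0.    -0.076]  mm 98 deg 3 -> rows 2.4
delta [-0.952 -0.19  -0.   ] [ 0.     0.    -0.089]  mm 97 deg 4 -> rows 2.3
delta [-0.939 -0.206 -0.   ] [ 0.     0.    -0.089]  mm 96 deg 4 -> rows 2.3
delta [-0.909 -0.219  0.33 ] [ 0.     0.    -0.084]  mm 99 deg 4 -> rows 2.4
```

Call:
{"op": "move_arm", "data": {
  "deltas": [
    [0,0,-0.1,0,0,0,1],
    [0,0,-0.25,0,0,0,1],
    [0,0,-0.4,0,0,0,1],
    [0,0,-0.5,0,0,0,1],
    [0,0,-0.5,0,0,0,1]
  ]
}}

```text
time: 5.05
tool_pos: [0.475, 0.2481, 0.2997]
orientation: [0.746, 0.666, 0.002, 0.001]
ft_force: [0.8, -0.4, -1.9]
finger_gap: 0.0101
grasp_force: 49.0
```

Call:
{"op": "move_arm", "data": {
  "deltas": [
    [-0.1,-0.01,0,0,0,-0.01,1],
    [-0.3,-0.04,0,0,0,-0.02,1],
    [-0.5,-0.07,0,0,0,-0.03,1],
    [-0.72,-0.1,0,0,0,-0.04,1],
    [-0.95,-0.13,0,0,0,-0.06,1]
  ]
}}

```text
time: 5.47
tool_pos: [0.4494, 0.1542, 0.296]
orientation: [0.73, 0.684, -0.001, -0.001]
ft_force: [1.2, -0.4, -1.7]
finger_gap: 0.0102
grasp_force: 49.0
```

Call:
{"op": "move_arm", "data": {
  "deltas": [
    [-0.24,-0.05,0,0,0,-0.02,1],
    [-0.48,-0.09,0,0,0,-0.04,1],
    [-0.72,-0.14,0,0,0,-0.06,1],
    [-0.96,-0.18,0,0,0,-0.08,1]
  ]
}}

```text
time: 5.8
tool_pos: [0.425, 0.0594, 0.2962]
orientation: [0.708, 0.706, -0.0, -0.001]
ft_force: [0.5, -0.1, -2.6]
finger_gap: 0.0099
grasp_force: 49.0
```

Call:
{"op": "move_arm", "data": {
  "deltas": [
    [-0.24,-0.05,0,0,0,-0.02,1],
    [-0.48,-0.1,0,0,0,-0.04,1],
    [-0.72,-0.14,0,0,0,-0.07,1],
    [-0.95,-0.19,0,0,0,-0.09,1]
  ]
}}

```text
time: 6.13
tool_pos: [0.4058, -0.0356, 0.2963]
orientation: [0.683, 0.731, -0.0, -0.001]
ft_force: [0.3, 0.1, -3.6]
finger_gap: 0.0097
grasp_force: 49.0
```

Call:
{"op": "move_arm", "data": {
  "deltas": [
    [-0.24,-0.05,0,0,0,-0.02,1],
    [-0.48,-0.1,0,0,0,-0.04,1],
    [-0.7,-0.15,0,0,0,-0.07,1],
    [-0.94,-0.2,0,0,0,-0.09,1]
  ]
}}

```text
time: 6.47
tool_pos: [0.3922, -0.1304, 0.2963]
orientation: [0.656, 0.754, 0.0, -0.001]
ft_force: [0.6, -0.1, -3.5]
finger_gap: 0.0103
grasp_force: 49.0
```

Call:
{"op": "move_arm", "data": {
  "deltas": [
    [-0.24,-0.05,0,0,0,-0.02,1],
    [-0.46,-0.1,0,0,0,-0.04,1],
    [-0.65,-0.15,0,0,0,-0.06,1],
    [-0.8,-0.2,0,0,0,-0.08,1],
    [-0.9,-0.22,0,0,0,-0.08,1]
  ]
}}

```text
time: 6.88
tool_pos: [0.3827, -0.2231, 0.2962]
orientation: [0.633, 0.774, -0.0, -0.001]
ft_force: [-0.6, -0.2, -3.3]
finger_gap: 0.0103
grasp_force: 49.0
```

```bash
python3 - <<'E'
from plan import *
o=status.get_obs(); print(o["tool_pos"],o["ft_force"],o["ft_torque"],o["finger_gap"])
im=imaging.grab_frame("scene"); c=im[90:250,130:290]
w=imaging.grab_frame("wrist"); cv2.imwrite("pics/w5.png",w); np.save("w5.npy",imaging.camera_info("wrist"),allow_pickle=True)
c=cv2.resize(c,(400,400),interpolation=cv2.INTER_CUBIC); w=cv2.resize(w,(400,300)); w=np.vstack([w,np.zeros((100,400,3),np.uint8)])
cv2.imwrite("pics/c5.png",np.hstack([c,w]))
chain([((.38,-.223,.25),1.766,0)])
E
```

```text
[ 0.3827 -0.2231  0.2962] [-0.5816 -0.2219 -3.2743] [ 0.1299 -0.0423 -0.0004] 0.010299553275966735
delta [ 0.003 -0.031  0.465] [-0.001 -0.001  0.004]  mm 47 deg 0 -> rows 1.1
```

View pics/c5.png

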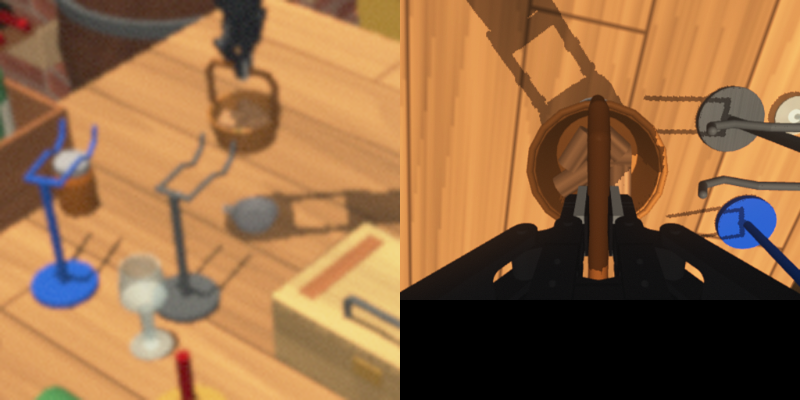

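The basket hangs upright in the gripper on the near side of the grey stand, and the prong tips are at wrist pixels of about (400,164) and (392,241). I'll check those against the estimate and plan the approach.

```bash
python3 - <<'E'
from plan import *
W=np.load("w5.npy",allow_pickle=True).item();W1=np.load("w1.npy",allow_pickle=True).item()
L,Rr=plane(W,(400,164),.234),plane(W,(392,241),.234); print(L,Rr,(L+Rr)/2,tri([(W,(400,164)),(W1,(356,75))]),tri([(W,(392,241)),(W1,(348,129))]))
s=np.array([.508,-.198]);u=np.array([np.cos(.195),np.sin(.195)])
P=lambda a,z:(*(s+a*u),z)
chain([(P(-.13,.25),1.766,0),(P(-.065,.25),1.766,0),(P(0,.25),1.766,0),(P(0,.197),1.766,0)])
E
```

```text
[ 0.4667 -0.1724  0.234 ] [ 0.4784 -0.2237  0.234 ] [ 0.4725 -0.1981  0.234 ] (array([ 0.4733, -0.1747,  0.2187]), np.float64(0.0008604099517882729)) (array([ 0.4846, -0.2311,  0.2176]), np.float64(0.002769060971099761))
delta [-0.    -0.026  0.465] [-0.001 -0.001  0.004]  mm 47 deg 0 -> rows 1.1
delta [-0.    0.65  0.  ] [0. 0. 0.]  mm 65 deg 0 -> rows 1.6
delta [-0.    0.65  0.  ] [0. 0. 0.]  mm 65 deg 0 -> rows 1.6
delta [ 0.   -0.    0.53] [0. 0. 0.]  mm 53 deg 0 -> rows 1.3
```

Call:
{"op": "move_arm", "data": {
  "deltas": [
    [0,-0.01,0.15,0,0,0,1],
    [0,-0.02,0.3,0,0,0,1],
    [0,-0.03,0.42,0,0,0,1],
    [0,-0.03,0.46,0,0,0,1],
    [0,-0.03,0.46,0,0,0,1]
  ]
}}

```text
time: 7.4
tool_pos: [0.38, -0.2213, 0.2498]
orientation: [0.633, 0.774, 0.0, -0.002]
ft_force: [-0.1, 0.7, -2.7]
finger_gap: 0.0097
grasp_force: 49.0
```

Call:
{"op": "move_arm", "data": {
  "deltas": [
    [0,0.1,0,0,0,0,1],
    [0,0.25,0,0,0,0,1],
    [0,0.4,0,0,0,0,1],
    [0,0.55,0,0,0,0,1],
    [0,0.65,0,0,0,0,1]
  ]
}}

```text
time: 7.82
tool_pos: [0.4465, -0.2093, 0.2524]
orientation: [0.633, 0.775, 0.0, 0.001]
ft_force: [0.4, -0.4, -2.5]
finger_gap: 0.01
grasp_force: 49.0
```

Call:
{"op": "move_arm", "data": {
  "deltas": [
    [0,0.15,0,0,0,0,1],
    [0,0.3,0,0,0,0,1],
    [0,0.45,0,0,0,0,1],
    [0,0.6,0,0,0,0,1],
    [0,0.65,0,0,0,0,1]
  ]
}}

```text
time: 8.23
tool_pos: [0.5102, -0.1961, 0.2519]
orientation: [0.632, 0.775, 0.001, 0.001]
ft_force: [-0.6, 0.5, -3.2]
finger_gap: 0.0102
grasp_force: 49.0
```

```bash
python3 - <<'E'
from plan import *
o=status.get_obs(); print(o["tool_pos"],o["ft_force"],o["ft_torque"],o["finger_gap"])
a=imaging.grab_frame("scene")[100:220,150:270]; b=imaging.grab_frame("top")[130:230,280:380]
f=lambda c:cv2.resize(c,(400,400),interpolation=cv2.INTER_CUBIC)
cv2.imwrite("pics/c6.png",np.hstack([f(a),f(b)]))
E
```

```text
[ 0.5102 -0.1961  0.2519] [-0.5951  0.5491 -3.2133] [ 0.0235 -0.0398 -0.0554] 0.01017032275173927
```

View pics/c6.png

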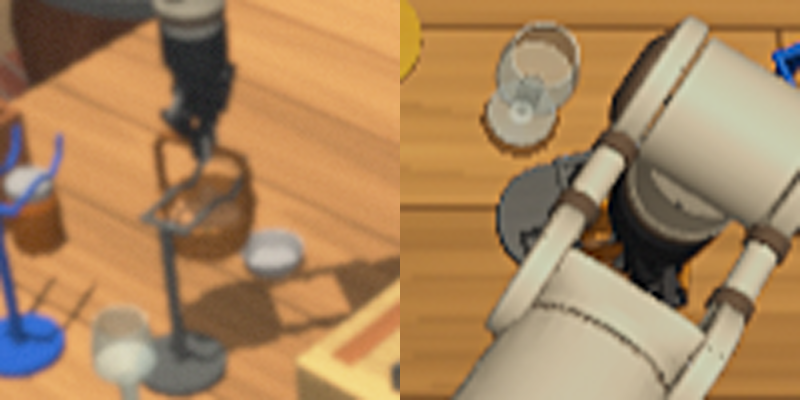

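In the scene crop the handle arch is over both prongs (tips at about (185,150) and (240,180)), with no contact force. I'll lower it into the dips and watch the force.

Call:
{"op": "move_arm", "data": {
  "deltas": [
    [0,0,0.1,0,0,0,1],
    [0,0,0.22,0,0,0,1],
    [0,0,0.32,0,0,0,1],
    [0,0,0.4,0,0,0,1],
    [0,0,0.4,0,0,0,1]
  ]
}}

```text
time: 8.75
tool_pos: [0.5061, -0.1958, 0.2081]
orientation: [0.633, 0.774, -0.0, -0.003]
ft_force: [0.9, 0.1, -3.6]
finger_gap: 0.0099
grasp_force: 49.0
```

Call:
{"op": "move_arm", "data": {
  "deltas": [
    [0,0,0.05,0,0,0,1],
    [0,0,0.09,0,0,0,1],
    [0,0,0.12,0,0,0,1],
    [0,0,0.12,0,0,0,1]
  ]
}}

```text
time: 9.08
tool_pos: [0.5078, -0.1967, 0.1989]
orientation: [0.633, 0.774, -0.0, -0.0]
ft_force: [-0.7, -0.1, -2.7]
finger_gap: 0.0098
grasp_force: 49.0
```

Call:
{"op": "move_arm", "data": {
  "deltas": [
    [0,0,0.02,0,0,0,1],
    [0,0,0.03,0,0,0,1],
    [0,0,0.03,0,0,0,1]
  ]
}}

```text
time: 9.33
tool_pos: [0.5081, -0.1968, 0.1983]
orientation: [0.633, 0.774, -0.0, 0.0]
ft_force: [-4.3, 2.6, 5.9]
finger_gap: 0.0102
grasp_force: 50.2
```

Call:
{"op": "move_arm", "data": {
  "deltas": [
    [0,0,0.02,0,0,0,1],
    [0,0,0.03,0,0,0,1],
    [0,0,0.03,0,0,0,1]
  ]
}}

```text
time: 9.58
tool_pos: [0.5083, -0.1968, 0.198]
orientation: [0.633, 0.774, -0.0, 0.001]
ft_force: [-11.9, 6.0, 19.3]
finger_gap: 0.0101
grasp_force: 51.6
```

Seated: contact came at the expected height. I'll relieve the load, then open.

Call:
{"op": "move_arm", "data": {
  "deltas": [
    [0,-0.01,-0.03,0,0,0,1],
    [0,-0.02,-0.04,0,0,0,1],
    [0,-0.02,-0.04,0,0,0,1]
  ]
}}

```text
time: 9.83
tool_pos: [0.5061, -0.1973, 0.1976]
orientation: [0.633, 0.774, 0.0, 0.001]
ft_force: [-0.6, -0.2, -0.0]
finger_gap: 0.0099
grasp_force: 49.3
```

Call:
{"op": "move_arm", "data": {
  "deltas": [
    [0,0,0,0,0,0,0.4],
    [0,0,0,0,0,0,0],
    [0,0,0,0,0,0,-0.4],
    [0,0,0,0,0,0,-1],
    [0,0,0,0,0,0,-1]
  ]
}}

```text
time: 10.25
tool_pos: [0.506, -0.1971, 0.1972]
orientation: [0.633, 0.774, 0.0, -0.0]
ft_force: [-0.1, 0.6, 0.2]
finger_gap: 0.0698
grasp_force: 0.0
```

Call:
{"op": "move_arm", "data": {
  "deltas": [
    [0,0,0,0,0,0,-1],
    [0,0,0,0,0,0,-1],
    [0,0,0,0,0,0,-1],
    [0,0,0,0,0,0,-1],
    [0,0,0,0,0,0,-1]
  ]
}}

```text
time: 10.67
tool_pos: [0.506, -0.1971, 0.1973]
orientation: [0.633, 0.774, -0.0, 0.0]
ft_force: [-0.8, 0.4, -0.6]
finger_gap: 0.0851
grasp_force: 0.0
```

Call:
{"op": "move_arm", "data": {
  "deltas": [
    [0,0,-0.1,0,0,0,-1],
    [0,0,-0.3,0,0,0,-1],
    [0,0,-0.6,0,0,0,-1],
    [0,0,-0.9,0,0,0,-1],
    [0,0,-1,0,0,0,-1]
  ]
}}

```text
time: 11.08
tool_pos: [0.5076, -0.1981, 0.3034]
orientation: [0.633, 0.774, 0.0, 0.004]
ft_force: [0.3, -0.0, 0.4]
finger_gap: 0.0852
grasp_force: 0.0
```

Call:
{"op": "move_arm", "data": {
  "deltas": [
    [0,0,-0.4,0,0,0,-1],
    [0,0,-0.8,0,0,0,-1],
    [0,0,-0.8,0,0,0,-1]
  ]
}}

```text
time: 11.33
tool_pos: [0.5081, -0.1984, 0.3868]
orientation: [0.633, 0.774, 0.001, 0.007]
ft_force: [-0.1, 0.1, 0.4]
finger_gap: 0.0853
grasp_force: 0.0
```

```bash
python3 - <<'E'
from plan import *
o=status.get_obs(); print(o["tool_pos"],o["ft_force"])
chain([((.53,-.10,.37),1.68,0),((.555,0,.37),1.6,0),((.57,.1,.37),1.55,0),((.58,.198,.30),1.545,0)])
E
```

```text
[ 0.5081 -0.1984  0.3868] [-0.0589  0.0552  0.4311]
delta [0.923 0.409 0.163] [0.014 0.013 0.116]  mm 102 deg 5 -> rows 2.5
delta [0.967 0.357 0.   ] [ 0.    -0.     0.102]  mm 103 deg 5 -> rows 2.5
delta [0.995 0.179 0.   ] [-0.    -0.     0.064]  mm 101 deg 3 -> rows 2.4
delta [0.982 0.08  0.7  ] [ 0.    -0.     0.006]  mm 121 deg 0 -> rows 2.9
```

Call:
{"op": "move_arm", "data": {
  "deltas": [
    [0.3,0.15,0.05,0,0,0.04,-1],
    [0.6,0.3,0.1,0,0,0.08,-1],
    [0.92,0.41,0.16,0,0,0.12,-1],
    [0.92,0.41,0.16,0,0,0.12,-1]
  ]
}}

```text
time: 11.67
tool_pos: [0.5279, -0.0937, 0.3602]
orientation: [0.667, 0.745, 0.001, -0.002]
ft_force: [-0.4, 0.3, -0.5]
finger_gap: 0.0854
grasp_force: 0.0
```

Call:
{"op": "move_arm", "data": {
  "deltas": [
    [0.35,0.12,0,0,0,0.03,-1],
    [0.7,0.25,0,0,0,0.07,-1],
    [0.97,0.36,0,0,0,0.1,-1],
    [0.97,0.36,0,0,0,0.1,-1]
  ]
}}

```text
time: 12.0
tool_pos: [0.5539, 0.0059, 0.3613]
orientation: [0.696, 0.718, 0.001, -0.001]
ft_force: [0.4, 1.1, -0.1]
finger_gap: 0.0853
grasp_force: 0.0
```

Call:
{"op": "move_arm", "data": {
  "deltas": [
    [0.35,0.06,0,0,0,0.02,-1],
    [0.7,0.12,0,0,0,0.04,-1],
    [1,0.18,0,0,0,0.06,-1],
    [1,0.18,0,0,0,0.06,-1]
  ]
}}

```text
time: 12.33
tool_pos: [0.5686, 0.106, 0.3611]
orientation: [0.712, 0.702, 0.001, -0.001]
ft_force: [0.0, -0.3, -0.4]
finger_gap: 0.0851
grasp_force: 0.0
```

Call:
{"op": "move_arm", "data": {
  "deltas": [
    [0.35,0.03,0.1,0,0,0,-1],
    [0.7,0.06,0.2,0,0,0,-1],
    [0.98,0.08,0.2,0,0,0,-1],
    [0.98,0.08,0.2,0,0,0,-1],
    [0.98,0.08,0.2,0,0,0,-1]
  ]
}}

```text
time: 12.75
tool_pos: [0.5784, 0.1998, 0.3409]
orientation: [0.713, 0.701, -0.001, 0.0]
ft_force: [-0.3, -0.1, 0.1]
finger_gap: 0.0855
grasp_force: 0.0
```

```bash
cat > barfind.py <<'E'
from plan import *
def barfind(tag):
    o=status.get_obs(); W=imaging.camera_info("wrist"); im=imaging.grab_frame("wrist"); cv2.imwrite(f"pics/{tag}.png",im)
    c=proj(W,(.58,.20,.1655)).astype(int); e=[proj(W,(.58,y,.1655)).astype(int) for y in(.145,.255)]
    box=np.zeros(im.shape[:2],np.uint8); cv2.rectangle(box,(min(e[0][0],e[1][0])-35,min(e[0][1],e[1][1])-20),(max(e[0][0],e[1][0])+35,max(e[0][1],e[1][1])+20),255,-1)
    hsv=cv2.cvtColor(im,cv2.COLOR_BGR2HSV); m=((hsv[...,2]<130)&(hsv[...,1]<90)).astype(np.uint8)*255&box
    n,l,st,cen=cv2.connectedComponentsWithStats(m); k=1+np.argmax(st[1:,4])
    mk=(l==k); (cx,cy),(w,h),a=cv2.minAreaRect(np.argwhere(mk)[:,::-1].astype(np.float32))
    print("pred",c,e,"comp",st[k],"rect",(cx,cy),(w,h),a)
    # axis column at the rows near middle of the bar
    ys=np.where(mk.any(1))[0]; rows=[int(np.quantile(ys,f)) for f in(.15,.3,.5,.7,.85)]
    for r in rows:
        xs=np.where(mk[r])[0]; p=(xs.mean(),r); print(r,xs.min(),xs.max(),plane(W,p,.1655))
    for r in (ys.min(),ys.max()): print("end",plane(W,(np.where(mk[r])[0].mean(),r),.1655))
    return W
E
python3 - <<'E'
from barfind import *
o=status.get_obs(); print(o["tool_pos"],o["orientation"])
barfind("b1")
# basket check in the scene view: basket-brown pixels near expected hang position
S=imaging.camera_info("scene"); im=imaging.grab_frame("scene"); cv2.imwrite("pics/s7.png",im)
hsv=cv2.cvtColor(im,cv2.COLOR_BGR2HSV)
for X in [(.505,-.197,.15),(.505,-.197,.211),(.505,-.197,.08)]: p=proj(S,X); print(p,hsv[int(p[1]),int(p[0])])
E
```

```text
[0.5784 0.1998 0.3409] [ 0.7132  0.7009 -0.0006  0.0001]
pred [255 173] [array([256, 225]), array([254, 115])] comp [ 252  108   11  130 1151] rect (257.0, 172.5) (129.0, 10.0) 90.0
127 252 262 [0.5824 0.2446 0.1655]
146 252 261 [0.5817 0.2267 0.1655]
172 252 261 [0.5813 0.2012 0.1655]
198 252 260 [0.5804 0.1745 0.1655]
217 252 260 [0.5805 0.1542 0.1655]
end [0.5831 0.2619 0.1655]
end [0.5798 0.132  0.1655]
[214.1253 166.7168] [ 14 145 190]
[212.877  154.0914] [ 14 169 169]
[215.4959 180.5778] [ 14 166 135]
```

The bar axis is at (0.581, 0.197), 0.025 rad off the world y axis, and brown basket pixels show at the hanging position. Next I descend on the lid bar.

```bash
python3 - <<'E'
from plan import *
chain([((.581,.197,.245),1.545,0),((.581,.197,.149),1.545,0)])
E
```

```text
delta [-0.013  0.022  0.965] [0.    0.001 0.007]  mm 97 deg 0 -> rows 2.3
delta [-0.   -0.    0.96] [0. 0. 0.]  mm 96 deg 0 -> rows 2.3
```

Call:
{"op": "move_arm", "data": {
  "deltas": [
    [-0.01,0.02,0.3,0,0,0.01,-1],
    [-0.01,0.02,0.65,0,0,0.01,-1],
    [-0.01,0.02,0.96,0,0,0.01,-1],
    [-0.01,0.02,0.96,0,0,0.01,-1]
  ]
}}

```text
time: 13.18
tool_pos: [0.5768, 0.1964, 0.2378]
orientation: [0.717, 0.697, -0.005, -0.004]
ft_force: [-0.6, -0.4, -0.7]
finger_gap: 0.0854
grasp_force: 0.0
```

```bash
python3 - <<'E'
from barfind import *
o=status.get_obs(); print(o["tool_pos"],o["orientation"])
barfind("b2")
chain([((.581,.197,.149),1.545,0)])
E
```

```text
[0.5768 0.1964 0.2378] [ 0.7174  0.6966 -0.0053 -0.0036]
pred [259 202] [array([261, 274]), array([257, 120])] comp [ 253  100   18  191 2758] rect (260.8002624511719, 194.98284912109375) (16.684009552001953, 190.06631469726562) 0.8184555768966675
128 254 269 [0.5825 0.2501 0.1655]
157 253 269 [0.5818 0.2315 0.1655]
195 254 269 [0.5815 0.2056 0.1655]
233 254 268 [0.5805 0.1778 0.1655]
261 254 267 [0.5797 0.156  0.1655]
end [0.5826 0.2673 0.1655]
end [0.5791 0.1321 0.1655]
delta [0.004 0.033 0.928] [-0.01   0.002 -0.004]  mm 93 deg 0 -> rows 2.2
```

Call:
{"op": "move_arm", "data": {
  "deltas": [
    [0,0.03,0.3,0,0,0,-1],
    [0,0.03,0.6,0,0,0,-1],
    [0,0.03,0.8,0,0,0,-1],
    [0,0.03,0.9,0,0,0,-1],
    [0,0.03,0.9,0,0,0,-1]
  ]
}}

```text
time: 13.65
tool_pos: [0.5834, 0.198, 0.1551]
orientation: [0.717, 0.697, -0.001, -0.0]
ft_force: [0.2, -0.8, 0.5]
finger_gap: 0.085
grasp_force: 0.0
```

Call:
{"op": "move_arm", "data": {
  "deltas": [
    [0,0,0,0,0,0,1],
    [0,0,0,0,0,0,1],
    [0,0,0,0,0,0,1],
    [0,0,0,0,0,0,1],
    [0,0,0,0,0,0,1]
  ],
  "grip_force": 70
}}

```text
time: 14.07
tool_pos: [0.5841, 0.1988, 0.1565]
orientation: [0.717, 0.697, 0.001, 0.001]
ft_force: [-0.2, -0.2, 0.2]
finger_gap: 0.0255
grasp_force: 0.0
```

Call:
{"op": "move_arm", "data": {
  "deltas": [
    [0,0,0,0,0,0,1],
    [0,0,0,0,0,0,1],
    [0,0,0,0,0,0,1],
    [0,0,0,0,0,0,1],
    [0,0,0,0,0,0,1]
  ]
}}

```text
time: 14.48
tool_pos: [0.5811, 0.1989, 0.1562]
orientation: [0.716, 0.698, -0.002, -0.002]
ft_force: [-11.2, -1.3, 10.7]
finger_gap: 0.0093
grasp_force: 68.5
```

```bash
python3 - <<'E'
from plan import *
o=status.get_obs(); print(o["tool_pos"],o["orientation"],o["ft_force"],o["ft_torque"],o["finger_gap"])
p0=o["tool_pos"]; q0=R.from_quat(o["orientation"])
a=-.0255; u=np.array([np.cos(a),np.sin(a),0]); yv=np.array([-np.sin(a),np.cos(a),0])
bar=np.array([*p0[:2],.1655]); hinge=bar-.185*u-[0,0,.05]; print("hinge",hinge)
# rigid rotation of tool about hinge line: lid opens = rotation about -y by th
pp,qq=p0,q0
for th in np.radians([15,30,45]):
    r=R.from_rotvec(-yv*th); P=hinge+r.apply(p0-hinge); Q=r*q0
    print(np.degrees(th),P,"delta",qq.inv().apply(P-pp)/.1,(qq.inv()*Q).as_rotvec()/(np.pi/4)); 
    pp,qq=P,Q
E
```

```text
[0.5811 0.1989 0.1562] [ 0.7165  0.6976 -0.0023 -0.0019] [-11.2363  -1.2762  10.6906] [-0.1923  1.9787  0.0087] 0.009341167438363794
hinge [0.3961 0.2036 0.1155]
14.999999999999998 [0.5643 0.1993 0.2027] delta [-0.0005 -0.1711 -0.4639] [-0.3333  0.0004  0.0002]
29.999999999999996 [0.536  0.2    0.2433] delta [-0.0005 -0.1711 -0.4639] [-0.3333  0.0004  0.0002]
45.0 [0.4981 0.201  0.2751] delta [-0.0005 -0.1711 -0.4639] [-0.3333  0.0004  0.0002]
```

The bar sits about 9 mm below the pad centre, so I'll regrip lower and 3 mm nearer for a better hold.

Call:
{"op": "move_arm", "data": {
  "deltas": [
    [0,0,0,0,0,0,-0.5],
    [0,0,0,0,0,0,-0.5],
    [0,-0.03,0.03,0,0,0,-0.5],
    [0,-0.03,0.06,0,0,0,-0.5],
    [0,-0.03,0.08,0,0,0,-0.5]
  ]
}}

```text
time: 14.9
tool_pos: [0.5801, 0.1988, 0.1466]
orientation: [0.717, 0.697, -0.0, -0.0]
ft_force: [-0.0, 0.1, -0.5]
finger_gap: 0.0636
grasp_force: 0.0
```

Call:
{"op": "move_arm", "data": {
  "deltas": [
    [0,0,0,0,0,0,-0.2],
    [0,0,0,0,0,0,1],
    [0,0,0,0,0,0,1],
    [0,0,0,0,0,0,1],
    [0,0,0,0,0,0,1]
  ]
}}

```text
time: 15.32
tool_pos: [0.581, 0.1988, 0.1477]
orientation: [0.717, 0.697, 0.001, 0.0]
ft_force: [2.4, 0.1, -1.2]
finger_gap: 0.0096
grasp_force: 68.2
```

Call:
{"op": "move_arm", "data": {
  "deltas": [
    [0,0,0,0,0,0,1],
    [0,0,0,0,0,0,1],
    [0,0,0,0,0,0,1],
    [0,0,0,0,0,0,1],
    [0,0,0,0,0,0,1]
  ]
}}

```text
time: 15.73
tool_pos: [0.581, 0.1988, 0.1477]
orientation: [0.717, 0.697, 0.001, 0.0]
ft_force: [3.9, 0.2, 0.1]
finger_gap: 0.0095
grasp_force: 68.3
```

Firm grip with the bar at pad centre. I'll swing the lid up along the hinge arc, turning the tool with it, 15 degrees per call.

Call:
{"op": "move_arm", "data": {
  "deltas": [
    [0,-0.02,-0.097,-0.067,0,0,1],
    [0,-0.044,-0.192,-0.133,0,0,1],
    [0,-0.073,-0.285,-0.2,0,0,1],
    [0,-0.107,-0.378,-0.267,0,0,1],
    [0,-0.146,-0.468,-0.333,0,0,1]
  ]
}}

```text
time: 16.15
tool_pos: [0.5662, 0.1992, 0.1949]
orientation: [0.71, 0.691, 0.092, 0.095]
ft_force: [3.5, -0.2, -1.0]
finger_gap: 0.0096
grasp_force: 69.0
```

```bash
python3 - <<'E'
from plan import *
o=status.get_obs(); print(o["tool_pos"],o["ft_force"],o["ft_torque"],o["finger_gap"],o["qpos"])
z=R.from_quat(o["orientation"]).apply([0,0,1]); print("tilt",np.degrees(np.arctan2(z[0],-z[2])))
E
```

```text
[0.5662 0.1992 0.1949] [ 3.5282 -0.2014 -1.0114] [-0.007  -0.4425 -0.04  ] 0.009618739160210563 [ 0.1627  0.073   1.7856 -0.0578  1.0228  0.2138]
tilt 15.204714947873464
```

Call:
{"op": "move_arm", "data": {
  "deltas": [
    [0,-0.02,-0.097,-0.067,0,0,1],
    [0,-0.044,-0.192,-0.133,0,0,1],
    [0,-0.073,-0.285,-0.2,0,0,1],
    [0,-0.107,-0.378,-0.267,0,0,1],
    [0,-0.146,-0.468,-0.333,0,0,1]
  ]
}}

```text
time: 16.57
tool_pos: [0.5397, 0.2, 0.2364]
orientation: [0.692, 0.673, 0.182, 0.186]
ft_force: [3.6, -0.4, -0.0]
finger_gap: 0.0096
grasp_force: 69.0
```

```bash
python3 - <<'E'
from plan import *
o=status.get_obs(); print(o["tool_pos"],o["ft_force"],o["ft_torque"],o["finger_gap"],o["qpos"])
z=R.from_quat(o["orientation"]).apply([0,0,1]); print("tilt",np.degrees(np.arctan2(z[0],-z[2])))
E
```

```text
[0.5397 0.2    0.2364] [ 3.6008 -0.3597 -0.0161] [-0.0131 -0.2208 -0.0053] 0.009588938267052042 [ 0.208  -0.1834  2.0086 -0.1623  0.8083  0.3171]
tilt 30.168112974887837
```

Call:
{"op": "move_arm", "data": {
  "deltas": [
    [0,-0.02,-0.097,-0.067,0,0,1],
    [0,-0.044,-0.192,-0.133,0,0,1],
    [0,-0.073,-0.285,-0.2,0,0,1],
    [0,-0.107,-0.378,-0.267,0,0,1],
    [0,-0.146,-0.468,-0.333,0,0,1]
  ]
}}

```text
time: 16.98
tool_pos: [0.5033, 0.201, 0.2696]
orientation: [0.662, 0.644, 0.268, 0.275]
ft_force: [2.1, -1.1, 0.1]
finger_gap: 0.0098
grasp_force: 69.1
```

Call:
{"op": "move_arm", "data": {
  "deltas": [
    [0,0,0,0,0,0,1],
    [0,0,0,0,0,0,1],
    [0,0,0,0,0,0,1]
  ]
}}

```text
time: 17.23
tool_pos: [0.5039, 0.2009, 0.2692]
orientation: [0.662, 0.644, 0.267, 0.274]
ft_force: [2.6, 1.2, 1.1]
finger_gap: 0.0094
grasp_force: 69.5
```

```bash
python3 - <<'E'
from plan import *
o=status.get_obs(); print(o["tool_pos"],o["ft_force"],o["ft_torque"],o["finger_gap"],o["qpos"])
z=R.from_quat(o["orientation"]).apply([0,0,1]); print("tilt",np.degrees(np.arctan2(z[0],-z[2])))
# bar position (17.8 mm behind TCP) against the hinge at (.396,.2036,.1155)
b=o["tool_pos"]-.0178*z; d=b-np.array([.396,.2036,.1155]); print(b,np.hypot(d[0],d[2]),"lid deg",np.degrees(np.arctan2(d[2],d[0])-np.arctan2(.05,.185)))
S=imaging.camera_info("scene"); im=imaging.grab_frame("scene"); ref=cv2.imread("pics/s7.png"); old=cv2.imread("pics/scene0.png")
cv2.imwrite("pics/s8.png",im)
# lid far edge corners predicted at 45 deg; change vs the earlier picture around the bystanders and the basket
D=lambda a,b,c,r=14:float(cv2.absdiff(a,b)[int(c[1])-r:int(c[1])+r,int(c[0])-r:int(c[0])+r].mean())
bk=proj(S,(.505,-.197,.13)); print("basket region vs after hanging",D(im,ref,bk))
for n,c in dict(candle=(205,250),glass=(188,212),cup=(231,176),blue=(155,190),bottle=(392,255),bowl=(367,228),small=(279,280),stand=(205,205)).items(): print(n,round(D(im,old,c),1))
# basket orange-brown mask centroid & extents near the stand
for t,f in(("s7",ref),("s8",im)):
    h=cv2.cvtColor(f,cv2.COLOR_BGR2HSV); m=((h[...,0]>5)&(h[...,0]<16)&(h[...,1]>120)&(h[...,2]<175)).astype(np.uint8); x,y=map(int,bk); s=m[y-30:y+25,x-30:x+30]; a=np.argwhere(s); print(t,len(a),a.mean(0),a.min(0),a.max(0))
E
```

```text
[0.5039 0.2009 0.2692] [2.5807 1.1986 1.0685] [ 0.0481 -0.0589  0.0812] 0.009430552639472943 [ 0.2775 -0.4314  2.2286 -0.3749  0.6169  0.5302]
tilt 44.93963211065523
[0.4913 0.2013 0.2818] 0.19168361803957967 lid deg 45.05497888141809
basket region vs after hanging 1.909438775510204
candle 9.5
glass 11.5
cup 28.2
blue 9.8
bottle 8.8
bowl 11.5
small 9.2
stand 20.9
s7 780 [36.15   30.7141] [3 7] [54 57]
s8 754 [36.3899 30.8408] [3 8] [54 57]
```

Lid is at 45° and the basket looks unchanged since hanging. One last numeric check covers the cup, the corkscrew and the hung basket.

```bash
python3 - <<'E'
from plan import *
T=imaging.camera_info("top");S=imaging.camera_info("scene")
im=imaging.grab_frame("top"); old=cv2.imread("pics/top0.png")
def cen(f,c,r,fn):
    h=cv2.cvtColor(f,cv2.COLOR_BGR2HSV)[c[1]-r:c[1]+r,c[0]-r:c[0]+r].astype(int); a=np.argwhere(fn(h)); return len(a),(a.mean(0)+[c[1]-r,c[0]-r])[::-1] if len(a) else None
for n,c,r,fn in [("cup",(333,244),16,lambda h:h[...,1]<60),("cork",(224,262),16,lambda h:(h[...,2]<130)&(h[...,1]>120)),("bowl",(160,256),18,lambda h:h[...,1]<60)]:
    print(n,cen(old,c,r,fn),cen(im,c,r,fn))
br=lambda h:(h[...,0]>5)&(h[...,0]<16)&(h[...,1]>120)&(h[...,2]<175)
st=proj(T,(.505,-.197,.13)).astype(int); print(st,cen(im,st,22,br))
s8=cv2.imread("pics/s8.png"); pc=proj(S,(.505,-.197,.211-.135+.03)).astype(int); n,c=cen(s8,pc,20,br); print("basket body expected",pc,"seen",n,c)
n,t=cen(im,st,22,br); print(tri([(T,t),(S,c)]))
E
```

```text
cup (441, array([333.0272, 243.6621])) (416, array([333.8389, 242.8894]))
cork (157, array([223.7261, 261.4459])) (397, array([222.3904, 262.7557]))
bowl (640, array([158.8547, 255.1016])) (813, array([162.1021, 257.46  ]))
[328 201] (868, array([327.2327, 203.9827]))
basket body expected [214 175] seen 687 [215.1354 178.1499]
(array([ 0.5044, -0.2   ,  0.0911]), np.float64(0.001244385592528818))
```

```bash
python3 -c "
from plant import workorder
print(workorder.hand_in())"
```

```text
the job is handed in; nothing more can be done
None
```

The basket hangs over both prongs of the grey stand, the gripper still holds the lid at about 45°, nothing I checked on the table shows a shift, and the job was handed in at about 17.5 s.

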